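Empty the eyelet hopper into the drawer tray

ROBOT

A 6-joint arm with a two-finger parallel gripper is mounted at the origin on the work surface. World frame = base frame: x ahead of the robot, y to its left, z up, the work surface at z = 0. Lengths are in m, angles in rad, forces in N, time in s.
With the tool pointing down it reaches from about 0.425 to 1.125 m from the base axis. Payload 14.9 kg.
Tool frame: the origin (TCP) lies at the very end of the fingers, on their centre line; the grasp point (between the pads) lies 19 mm behind it; z points along the fingers, y is the direction in which the jaws open and shut (so a half turn about z gives the same grasp; the last joint's range is limited). The gripper opens to 91 mm and grips with 3 to 60 N. Pads are 32 mm wide; open, the fingers measure 118 mm over their backs; the gripper's body (76 mm by 178 mm) begins 60 mm behind the grasp point.
Start: joints at [1.107, 0.379, 1.734, -0, 1.028, -0.033], TCP at [0.292, 0.636, 0.214] pointing down, gripper open.
Joint ranges: [-2.77, 2.77], [-0.74, 2.19], [0, 2.66], [-1.06, 4.2], [0.31, 2.87], [-3.08, 3.08]. Speed limits (rad/s): [1.89, 1.89, 2.39, 3.14, 3.14, 3.14].

INTERFACE

Orientations are given as [roll, pitch, yaw] about the fixed x, y, z axes, in that order (R = Rz(yaw) Ry(pitch) Rx(roll)).
In Python, from cell import robot, imaging, models gives the robot as it stands.
- The arm moves only by the tool carry_out, never from a script. Its argument "plan" is a list that holds one entry, the list of rows, each a list of 7 numbers: the finger opening in mm, from 0 to 91.2, then the shift along the tool's x, y, z in mm, then the turn, a rotation vector about the tool's x, y, z in degrees. In form: [[[hand, x, y, z, rx, ry, rz], ...]]. A call has 1 to 8 rows; each row shifts and turns the commanded pose from where the row before left it, along the tool's axes as they then stand; what a row does not reach is not made up. A row lasts 1/8 s, in which the tool goes at most 62.5 mm and 10.7 degrees, less where a joint would pass 70% of its speed; a pose out of reach is approached as far as the arm can. A call with a gripper value outside its range is refused whole. The fingers move at their own pace and stop on an object; "grip_force" is the grip in N (left out, the last holds). Time passes only in rows, so rows that do not move let the fingers close. It gives the time, the measured TCP pose, the force and the opening at its end, in the units of the state.
- robot.observe(): the state, without advancing time (a new reading comes with each control period).
- imaging.get_image(name): name is "side" or "top" or "wrist"; returns a dict with "image" (400x640x3 uint8, red, green, blue), "fx", "fy", "cx", "cy" (pixels), "rvec" (rotation vector, rad) and "tvec" (3), from world to camera coordinates, as OpenCV has them. Camera axes: x right, y down, z forward; pixel columns grow to the right and rows downward; lengths in m; the calibration is good to about 2 mm. A picture is of the moment at which its call begins. There is no depth.
- robot.close_job(): hands the job in, once; it reports no verdict.
Trained networks look in a picture, given as the dict that the camera call returned (one of the last four; its "shot" number tells which), for a name from the list of things; names that differ only in an ending like _2 or _b are one class to them, and where a whole thing is asked for, a point or a joint stands for the part that bears it (a point fixed in the world has none). Each returns a list of dicts, best first, with "score" (0 to 1); they miss things now and then, are a little off and sometimes report something else, mostly with a low value. They report only what shows in the picture. A call takes as long as a camera call. They do not tell look-alikes from the thing itself.
- models.trace(thing, picture): "pixels" (400x640 bool, what is visible of it) and "centre" ([column, row] in pixels, amid what is visible of it).
The state is a dict: "t": time; "joint_positions": joint angles; "joint_vel": joint speeds; "joint_efforts": joint torques, N m; "position": TCP position; "tcp_rot": TCP orientation; "force": force on the tool from outside, world axes, zero at the start; "ft_torque": the same for the moment, N m; "opening": finger opening in m.
Only numpy, scipy, OpenCV 4.12 (cv2) and the standard library are available. Lean on these libraries where they do the work, as an engineer would, in place of code of your own. Each camera call takes 0.05 s, during which the arm holds its last target.

TASK

Empty the tip-out eyelet hopper and put its eyelets away: pull the drawer out by its brass ring and stand the empty plywood tray flat in its large bay, where the eyelets will drop, then push the hopper's lever past its catch until all six eyelets have dropped into the tray. Let the hopper swing back upright onto its catch, then slide the drawer fully home with the tray of eyelets in it. Leave the anvil block, the tin cup, the awl and the shoe tree where they are.

Things in the scene. Friction and masses are not known exactly. Their poses are not given: they have to be found in the camera images.
- drawer (a joint): the shallow drawer under the raised deck; value = how far it is pulled out, in m: 0 fully home, 0.170 against its stop. The deck is fixed to the bench, 310 mm wide, 260 mm deep, its cork top 95 mm above the bench, its front face level with the closed drawer front. The drawer slides on light friction (about 2 N) and stays where it is left. It may start up to 20 mm open
- drawer_ring (a point): centre of the drawer's brass ring pull, a rigid ring that stands upright and edge-on (its plane square to the drawer front), 41 mm across, of 9 mm round bar: it can be pinched from above across those 9 mm. Its centre is 42 mm above the bench and 36 mm out from the middle of the drawer front, which is 280 mm wide and 74 mm high. The drawer pulls out along this point's -x; z up
- drawer_floor (a point): centre of the floor of the drawer's large bay, 16 mm above the bench, 118 mm behind the drawer's front face; moves with the drawer, axes as the ring's. The bay is 208 (x) by 189 mm (y); walls 36 mm high off this floor, 30 mm on the -y side (a partition, fixed cartons beyond it), drawer front 58 mm. With the drawer out to its stop, the front 156 mm of the bay are clear of the deck
- tray_center (a point): centre (half-way up, 19 mm above its underside) of the loose, empty, square plywood tray: 110 by 110 mm, 38 mm high, open on top, walls and floor 8 mm thick, about 0.16 kg; axes along its sides, z up. It stands on the bench at the right to begin with; a wall can be pinched from above. Standing in the drawer it clears the deck by 20 mm
- tray: the same tray as a body; origin under its centre
- bracket: grey cast fork bracket of the tip-out eyelet hopper, bolted to the bench beside the drawer at the left; origin on the bench under the hopper's tilting axis, axes as the pivot's. Its foot reaches 93 mm to the rear (+x), 47 mm to either side
- hopper (a joint): tilt of the hopper: 0 upright on its catch, 2.10 rad at its stop. A spring always pulls it upright. The catch holds until it is pushed about 0.17 rad (about 6 N at the lever's grip); past that the spring pushes back with 3 to 5 N. The eyelets slide out from about 1.7 rad; at 1.9 rad or more all are out within a second. Let go, it swings back in under a second and snaps onto the catch by itself
- hopper_pivot (a point): middle of the hopper's tilting axis, 145 mm above the bench. The hopper, a polished sheet-metal scoop, tips towards this point's -x (over the drawer); y is the tilting axis, the lever is on the +y side; z up. Upright, the scoop is 66 mm wide along y, reaches 41 mm to the rear (+x) and 24 mm forward of the axis and up to 228 mm above the bench; tipped, its lip is about 85 mm above the bench
- hopper_grip (a point): middle of the lever's dark wooden grip, a round bar 14 mm thick, 50 mm long, parallel to the tilting axis, 85 mm from it, 78 mm to the +y side of the scoop's middle. Upright it lies 43 mm behind (+x) and 74 mm above the axis; tipping, it goes over the top in an arc to 85 mm in front of the axis, level with it, at 2.09 rad. The lever's arm joins it at the scoop end; push it from behind or pinch it from above
- landing (a point): where the eyelets drop, 35 mm above the bench: the place for the tray's centre when it stands in the pulled-out drawer. It lies 105 mm in front (-x) of the hopper's tilting axis, in line with the scoop's middle, and is fixed to the bracket; the eyelets land within about 20 mm of it. Axes as the pivot's
- eyelet0_center (a point): centre of one of the six loose silver bag eyelets that lie in the hopper: round flange 26 mm across and 2.5 mm thick with a 15 mm barrel, 8 mm high in all, about 13 g
- eyelet1_center (a point): centre of another of the six like eyelets
- eyelet2_center (a point): centre of another of the six like eyelets
- eyelet3_center (a point): centre of another of the six like eyelets
- eyelet4_center (a point): centre of another of the six like eyelets
- eyelet5_center (a point): centre of another of the six like eyelets
- anvil: bystander: grey cast-iron anvil block, 76 mm square, 58 mm high, standing on the deck; origin under its centre
- tincup: bystander: tin cup of small silver eyelets, 66 mm across, 60 mm high, standing on the deck; origin under its centre
- awl: bystander: awl with a dark walnut handle, 155 mm long, lying in the middle of the deck; origin under the middle of its handle
- shoetree: bystander: chunky yellow plastic shoe tree, 230 mm long, 86 mm wide, 80 mm high, lying on the bench at the left; origin under its middle
There are look-alikes about, which are no part of the job. Several things have the shape of the bracket; the one meant has the colours described above.

How it is judged:
By the outcome, as a careful person would: the job done as asked, in the order asked, and still so for the second after the job is handed in, with the robot touching nothing.
It also fails if it takes over 72 s, if anything falls off the work surface, if the arm or the gripper's body presses on something with over 40 N, if the wrist force passes 120 N, or if a joint passes its speed limit or range.

## Working session

There is one attempt and no reset: what is moved stays moved. The work goes in short steps, Python scripts to look and compute and a tool call to move; the robot and the scene stay as the last step left them, time stands still between calls to the robot, and variables do not carry over. Pictures are saved under pics/ and viewed, and the job is handed in when it is done.

Besides the shell and the picture viewer there is one more tool, called after "Emit:" by a JSON object that holds its "method" and its "body". carry_out: Moves the arm, as the interface text tells. Its arguments: {"type":"object","properties":{"plan":{"type":"array","items":{"type":"array","items":{"type":"array","items":{"type":"number"}}}},"grip_force":{"type":"number"}},"required":["plan"]}

```bash
ls; mkdir -p pics
cat > h.py <<'E'
import numpy as np, cv2
from cell import robot, imaging, models
def save(p,name): cv2.imwrite('pics/'+name, cv2.cvtColor(p['image'],cv2.COLOR_RGB2BGR))
def K(p): return np.array([[p['fx'],0,p['cx']],[0,p['fy'],p['cy']],[0,0,1.]])
def proj(p,X): 
    return cv2.projectPoints(np.array(X,float).reshape(-1,3),np.array(p['rvec'],float),np.array(p['tvec'],float),K(p),None)[0].reshape(-1,2)
def ray(p,uv):
    R=cv2.Rodrigues(np.array(p['rvec'],float))[0];t=np.array(p['tvec'],float).reshape(3)
    d=R.T@np.linalg.inv(K(p))@np.array([uv[0],uv[1],1.]); return -R.T@t,d
def atz(p,uv,z):
    c,d=ray(p,uv); return c+d*(z-c[2])/d[2]
def tri(ps,uvs):
    A=np.zeros((3,3));b=np.zeros(3)
    for p,u in zip(ps,uvs):
        c,d=ray(p,u);d/=np.linalg.norm(d);M=np.eye(3)-np.outer(d,d);A+=M;b+=M@c
    return np.linalg.solve(A,b)
def crop(p,x0,y0,x1,y1,s,name):
    im=cv2.cvtColor(p['image'],cv2.COLOR_RGB2BGR)[y0:y1,x0:x1]
    cv2.imwrite('pics/'+name,cv2.resize(im,None,fx=s,fy=s,interpolation=cv2.INTER_CUBIC))
np.set_printoptions(precision=4,suppress=True)
E
python3 - <<'E'
from h import *
for n in ['side','top','wrist']:
    p=imaging.get_image(n); save(p,n+'0.png'); c=ray(p,(0,0))[0]; print(n,c,p['fx'])
    if n!='wrist':
      for th in ['drawer_ring','tray','bracket','hopper','hopper_grip','drawer_floor']:
        print(th,[(round(r['score'],2),np.round(r['centre'])) for r in models.trace(th,p)])
print(robot.observe())
E
```

```text
pics
side [-0.1229 -0.7644  1.3791] 498.8984766986811
drawer_ring [(0.91, array([359., 201.]))]
tray [(0.82, array([400., 299.]))]
bracket [(0.93, array([334., 111.])), (0.75, array([313., 154.])), (0.69, array([188., 159.])), (0.63, array([259., 189.])), (0.6, array([312., 249.]))]
hopper [(0.85, array([315., 239.])), (0.76, array([182., 151.])), (0.73, array([258., 178.])), (0.7, array([317., 152.])), (0.69, array([334., 100.]))]
hopper_grip [(0.97, array([335.,  99.])), (0.91, array([314., 146.])), (0.91, array([254., 176.])), (0.81, array([317., 240.]))]
drawer_floor [(0.89, array([364., 198.]))]
top [0.3347 0.0261 1.172 ] 410.1801446803861
drawer_ring [(0.55, array([340., 165.]))]
tray [(0.88, array([471., 217.])), (0.5, array([336., 162.]))]
bracket [(0.88, array([263., 268.])), (0.87, array([224., 106.])), (0.7, array([273., 180.])), (0.67, array([164., 322.])), (0.62, array([389., 264.])), (0.19, array([342., 166.]))]
hopper [(0.93, array([277., 175.])), (0.77, array([219., 100.])), (0.71, array([160., 322.])), (0.56, array([402., 264.]))]
hopper_grip [(0.9, array([264., 266.])), (0.88, array([401., 264.])), (0.84, array([281., 174.])), (0.83, array([162., 326.])), (0.82, array([220., 100.]))]
drawer_floor [(0.7, array([277., 166.])), (0.67, array([342., 165.]))]
wrist [0.2188 0.6678 0.3835] 295.76750917140646
{'t': 0.75, 'joint_positions': array([ 1.1067,  0.3788,  1.7342, -0.    ,  1.0285, -0.0333]), 'joint_vel': array([-0.0013,  0.0006, -0.0002, -0.0002,  0.0005,  0.    ]), 'joint_efforts': array([  0.0041, -76.3569, -43.4709,   0.0652,   0.0389,  -0.    ]), 'position': array([0.2924, 0.6361, 0.214 ]), 'tcp_rot': array([3.1415, 0.    , 2.7108]), 'force': array([-0.0957,  0.5275, -0.3973]), 'ft_torque': array([-0.0349,  0.0822,  0.0041]), 'opening': 0.09117257350390436}
```

View pics/side0.png

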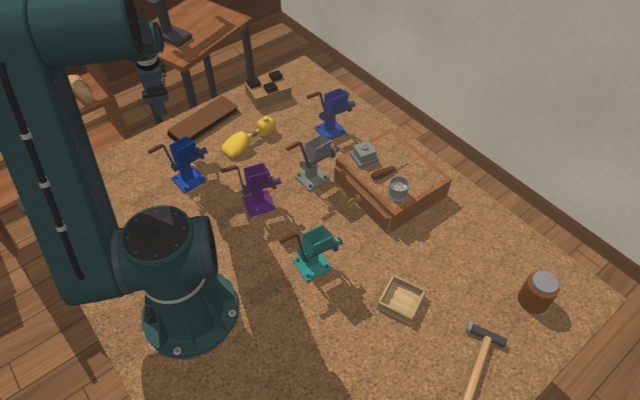

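View pics/top0.png

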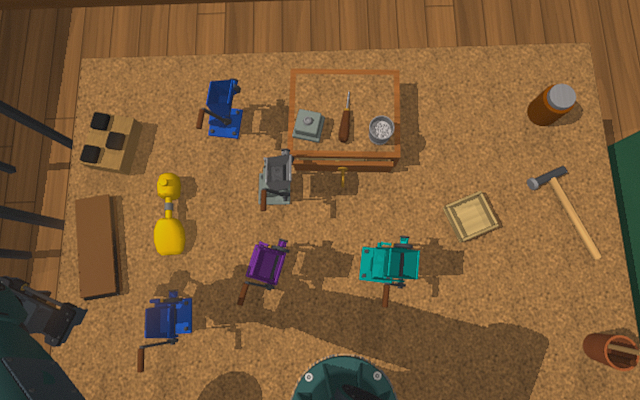

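View pics/wrist0.png

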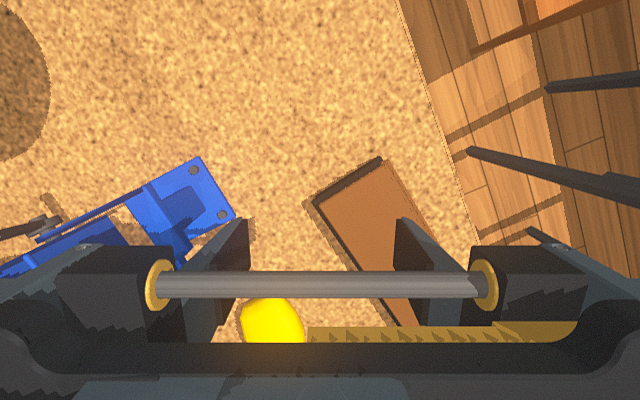

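Run:
```python
from h import *
a=imaging.get_image('side'); b=imaging.get_image('top')
crop(b,230,50,430,230,4,'topc.png'); crop(a,270,80,470,230,4,'sidec.png')
for th in ['hopper_grip','drawer_ring','tray','bracket','hopper']:
  for p in (a,b):
    for r in models.trace(th,p):
        c=r['centre']
        m=np.array(r['pixels']).astype(np.uint8)
        cs=cv2.findContours(m,0,2)[0]; 
        if not len(cs): continue
        q=max(cs,key=cv2.contourArea)
        print(th,p['shot'],round(r['score'],2),np.round(c,1),m.sum(),cv2.boundingRect(q),np.round(cv2.boxPoints(cv2.minAreaRect(q))).tolist() if th=='tray' else '')
print(robot.observe()['t'])
import pickle;pickle.dump((a,b),open('ab.pkl','wb'))
```

```text
hopper_grip 4 0.86 [315.6 146.4] 770 (287, 136, 51, 31) 
hopper_grip 4 0.82 [254.6 177.5] 810 (222, 163, 59, 31) 
hopper_grip 4 0.81 [184.  152.1] 841 (168, 137, 41, 34) 
hopper_grip 4 0.58 [336.3 101.6] 681 (308, 88, 48, 30) 
hopper_grip 4 0.57 [313.1 242.7] 1092 (280, 225, 63, 38) 
hopper_grip 5 0.91 [164.5 326.4] 1410 (137, 304, 41, 68) 
hopper_grip 5 0.68 [222.  100.7] 1095 (196, 78, 44, 51) 
hopper_grip 5 0.67 [399.4 262.8] 1386 (384, 234, 36, 46) 
hopper_grip 5 0.62 [264.5 265.3] 1267 (251, 238, 37, 52) 
hopper_grip 5 0.56 [273.7 171.8] 1121 (260, 148, 33, 63) 
drawer_ring 4 0.93 [357.9 199.8] 1073 (335, 168, 56, 61) 
drawer_ring 4 0.51 [317.1 146.5] 738 (303, 136, 35, 32) 
drawer_ring 5 0.94 [339.9 166. ] 1326 (293, 157, 101, 30) 
tray 4 0.6 [402.5 297.5] 1489 (378, 275, 48, 49) [[375.0, 307.0], [392.0, 272.0], [427.0, 290.0], [410.0, 325.0]]
bracket 4 0.93 [312.7 248.3] 1776 (280, 225, 63, 57) 
bracket 4 0.83 [187.1 161.4] 1482 (148, 137, 60, 56) 
bracket 4 0.81 [330.6 109.2] 1208 (307, 89, 49, 50) 
bracket 4 0.66 [312.6 155.7] 1483 (287, 135, 52, 56) 
bracket 4 0.63 [258.4 1
[... 288 characters left out ...]
89, 55, 83) 
bracket 5 0.66 [222.9 110. ] 1833 (196, 78, 47, 60) 
bracket 5 0.17 [381.5 126.9] 577 (369, 115, 25, 29) 
hopper 4 0.91 [315.4 241.4] 1009 (281, 226, 61, 36) 
hopper 4 0.91 [183.4 151.5] 760 (171, 138, 37, 32) 
hopper 4 0.83 [256.4 177.3] 687 (244, 163, 36, 29) 
hopper 4 0.79 [333.7  99.4] 750 (308, 89, 48, 29) 
hopper 4 0.72 [312.3 154.2] 1388 (287, 136, 51, 55) 
hopper 4 0.6 [315.3 148.7] 829 (287, 135, 52, 34) 
hopper 5 0.88 [401.8 262.5] 1290 (384, 235, 35, 45) 
hopper 5 0.86 [159.5 322.1] 1374 (144, 289, 38, 56) 
hopper 5 0.77 [264.7 265.4] 1164 (251, 238, 38, 44) 
hopper 5 0.34 [340.3 166.9] 1295 (293, 157, 100, 30) 
hopper 5 0.27 [308.1 125.8] 810 (293, 109, 32, 34) 
1.35
```

View pics/topc.png

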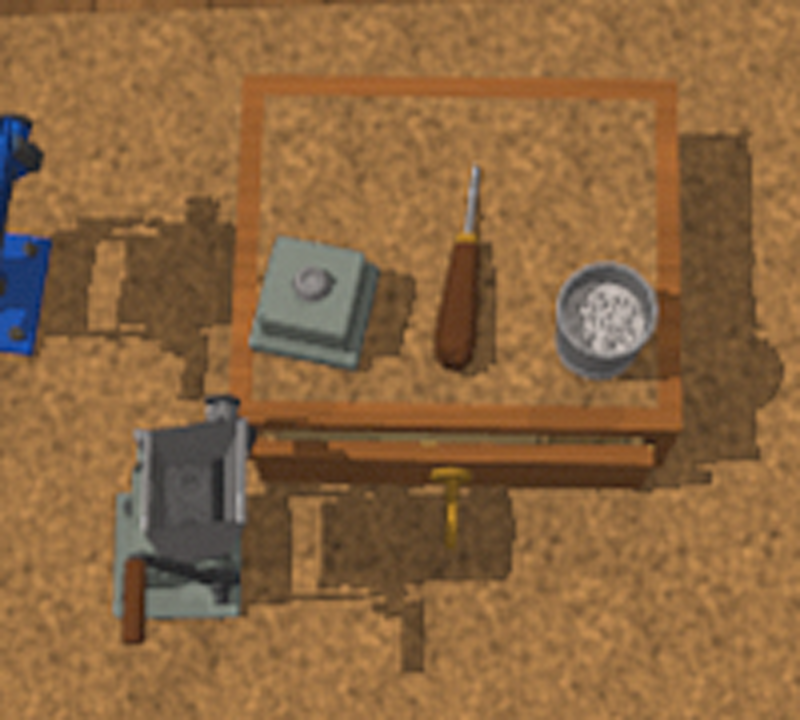

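View pics/sidec.png

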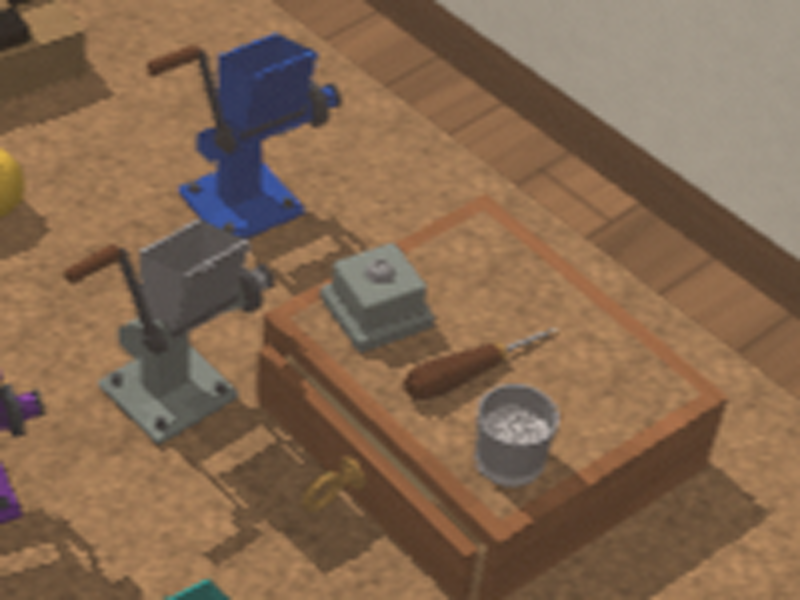

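Run:
```python
from h import *
import pickle
a,b=pickle.load(open('ab.pkl','rb'))
T=lambda x,y:(230+x/4-.4,50+y/4-.4); S=lambda x,y:(270+x/4-.4,80+y/4-.4)
print('grip',tri([a,b],[S(92,262),T(133,600)]),atz(b,T(133,600),.219),atz(a,S(92,262),.219))
print('grip ends top',atz(b,T(135,560),.219),atz(b,T(132,640),.219))
print('grip ends side',atz(a,S(117,252),.219),atz(a,S(68,272),.219))
print('ring',tri([a,b],[S(335,485),T(451,515)]),atz(b,T(451,515),.0622))
print('ring near end',atz(b,T(451,547),.042))
for n,u in dict(fl=(232,412),fr=(682,430),bl=(245,75),br=(676,83)).items(): print(n,atz(b,T(*u),.095))
for n,u in dict(fl=(265,318),fr=(497,548),br=(724,402),bl=(483,198)).items(): print('s',n,atz(a,S(*u),.095))
print('drawer front top', atz(b,T(255,455),.082),atz(b,T(655,465),.082))
print('foot',atz(b,T(115,615),.008),atz(b,T(242,617),.008),atz(b,T(118,495),.008))
print('sfoot',atz(a,S(103,383),.008),atz(a,S(165,437),.008),atz(a,S(235,390),.008))
crop(b,430,180,510,250,8,'trayt.png'); crop(a,365,265,440,335,8,'trays.png')
```

```text
grip [0.5312 0.1823 0.2177] [0.5301 0.1826 0.219 ] [0.5314 0.1809 0.219 ]
grip ends top [0.5544 0.1815 0.219 ] [0.5059 0.183  0.219 ]
grip ends side [0.5542 0.1772 0.219 ] [0.5094 0.1841 0.219 ]
ring [ 0.6265 -0.0166  0.0423] [ 0.6166 -0.0135  0.0622]
ring near end [ 0.5985 -0.0135  0.042 ]
fl [0.6854 0.1355 0.095 ]
fr [ 0.6635 -0.1714  0.095 ]
bl [0.9375 0.1246 0.095 ]
br [ 0.9207 -0.1827  0.095 ]
s fl [0.678  0.1312 0.095 ]
s fr [ 0.66   -0.1772  0.095 ]
s br [ 0.918  -0.1881  0.095 ]
s bl [0.9338 0.1202 0.095 ]
drawer front top [0.6581 0.1211 0.082 ] [ 0.643  -0.1539  0.082 ]
foot [0.5626 0.2302 0.008 ] [0.5586 0.138  0.008 ] [0.6524 0.2287 0.008 ]
sfoot [0.5649 0.2229 0.008 ] [0.5692 0.1371 0.008 ] [0.6532 0.1406 0.008 ]
```

View pics/trayt.png

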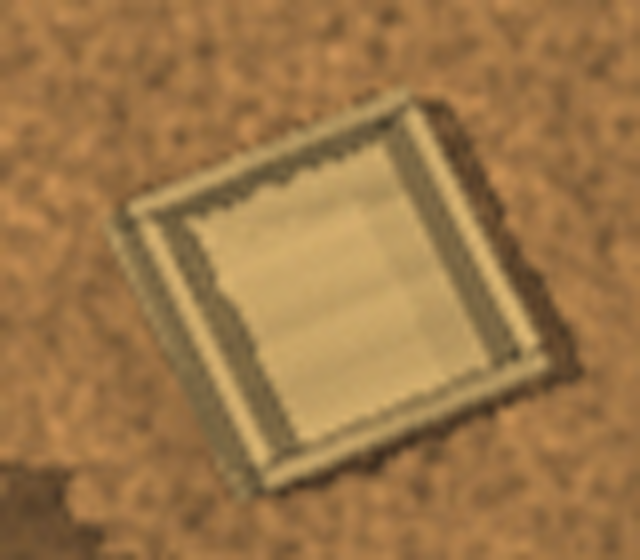

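View pics/trays.png

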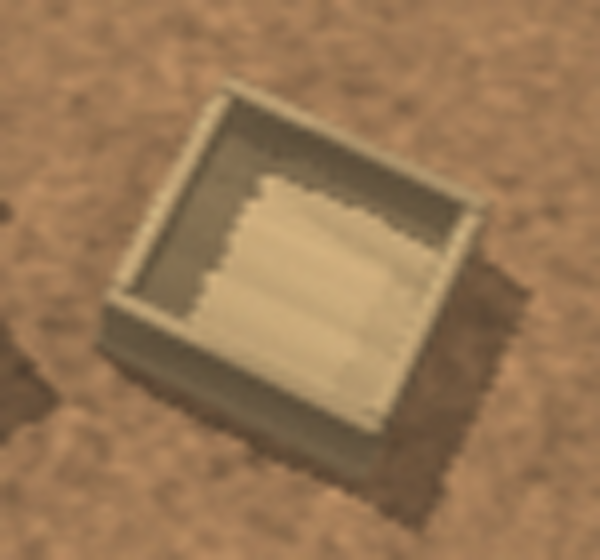

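```bash
cat >> h.py <<'E'
from scipy.spatial.transform import Rotation as Ro
def rel(target,yaw=None):
    s=robot.observe(); R=Ro.from_euler('xyz',s['tcp_rot']).as_matrix()
    Rt=R
    if yaw is not None:
        Rt=Ro.from_euler('xyz',[np.pi,0,np.radians(yaw)]).as_matrix()
        print('rotvec deg (tool)',np.degrees(Ro.from_matrix(R.T@Rt).as_rotvec()).round(2))
    d=np.array(target)-s['position']
    print('t',s['t'],'pos',s['position'],'yaw',np.degrees(s['tcp_rot'][2]).round(2),'F',s['force'].round(1),'op',round(s['opening']*1e3,1))
    print('shift mm now-frame',(R.T@d*1e3).round(1),'in target frame',(Rt.T@d*1e3).round(1))
E
python3 - <<'E'
from h import *
import pickle
a,b=pickle.load(open('ab.pkl','rb'))
tt=[(135,210),(408,92),(545,362),(262,487)]
w=np.array([atz(b,(430+x/8-.4,180+y/8-.4),.038)[:2] for x,y in tt]);print(w,w.mean(0))
for i in range(4):
    e=w[(i+1)%4]-w[i];print(np.linalg.norm(e),np.degrees(np.arctan2(e[1],e[0])))
ts=[(110,292),(230,80),(485,203),(378,430)]
w=np.array([atz(a,(365+x/8-.4,265+y/8-.4),.038)[:2] for x,y in ts]);print(w,w.mean(0))
for i in range(4):
    e=w[(i+1)%4]-w[i];print(np.linalg.norm(e),np.degrees(np.arctan2(e[1],e[0])))
E
```

```text
[[ 0.5354 -0.3023]
 [ 0.5749 -0.401 ]
 [ 0.4785 -0.4384]
 [ 0.4378 -0.3376]] [ 0.5067 -0.3698]
0.10627555083772798 -68.18204313765858
0.10347836204178086 -158.79046030582373
0.10867698528087812 111.95103189812625
0.10378397238452751 19.885383683402345
[[ 0.4423 -0.3435]
 [ 0.5388 -0.3078]
 [ 0.5762 -0.4051]
 [ 0.4798 -0.4435]] [ 0.5093 -0.375 ]
0.10294200896328981 20.308957182355012
0.10428654689352913 -69.01630452142511
0.10376853515518619 -158.27575297018606
0.10684316832500786 110.54127783128678
```

Emit:
{"method": "carry_out", "body": {"plan": [[[91,0,0,-50,0,0,-10.6],[91,0,0,-50,0,0,-10.6],[91,-28,-48,0,0,0,0],[91,-28,-48,0,0,0,0],[91,-28,-48,0,0,0,0],[91,-28,-48,0,0,0,0],[91,-28,-48,0,0,0,0],[91,-28,-48,0,0,0,0]]]}}

```text
t: 2.35
position: [0.4431, 0.3368, 0.3142]
tcp_rot: [3.141, 0.0, 3.081]
force: [0.7, 0.2, 0.4]
opening: 0.0911
```

Emit:
{"method": "carry_out", "body": {"plan": [[[91,-28,-49,0,0,0,0],[91,-28,-49,0,0,0,0],[91,-28,-49,0,0,0,0],[91,-28,-49,0,0,0,0],[91,-28,-49,0,0,0,0],[91,-28,-49,20,0,0,0],[91,-28,-49,30,0,0,0],[91,0,0,50,0,0,0]]]}}

```text
t: 3.35
position: [0.619, -0.0178, 0.2149]
tcp_rot: [-3.141, 0.004, 3.078]
force: [-0.6, 1.0, -1.1]
opening: 0.0911
```

Run:
```python
from h import *
p=imaging.get_image('wrist'); save(p,'w1.png')
import pickle; pickle.dump(p,open('w1.pkl','wb'))
rel([.618,-.0166,.06],177)
print(proj(p,[[.6265,-.0166,.042],[.6265,-.0166,.062],[.531,.182,.219],[.608,.139,.145]]))
```

```text
rotvec deg (tool) [ 0.   -0.35 -0.63]
t 3.4 pos [ 0.6144 -0.0163  0.2073] yaw 176.37 F [-5.9  0.3 -7.9] op 91.3
shift mm now-frame [ -4.5  -0.  147.3] in target frame [ -3.6  -0.1 147.3]
[[324.8302 186.1979]
 [324.9866 190.6459]
 [701.5616  70.0995]
 [511.2128 184.5308]]
```

View pics/w1.png

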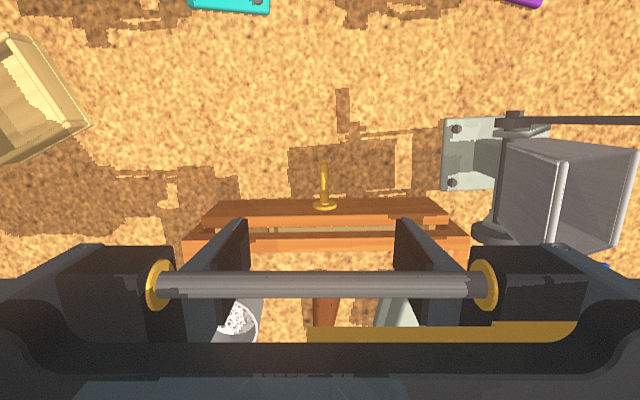

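Emit:
{"method": "carry_out", "body": {"plan": [[[91,0,0,45,0,0,0],[60,0,0,50,0,0,0],[60,0,0,50,0,0,0],[60,0,0,25,0,0,0],[60,0,0,12,0,0,0],[60,0,0,0,0,0,0]]], "grip_force": 25}}

```text
t: 4.15
position: [0.6169, -0.0145, 0.033]
tcp_rot: [-3.142, -0.0, 3.081]
force: [-0.2, 0.1, -0.0]
opening: 0.0599
```

Run:
```python
from h import *
rel([.618,-.0166,.03],177)
```

```text
rotvec deg (tool) [-0.   -0.01 -0.46]
t 4.15 pos [ 0.6169 -0.0145  0.033 ] yaw 176.54 F [-0.2  0.1 -0. ] op 59.9
shift mm now-frame [-1.2 -2.   3. ] in target frame [-1.2 -2.   3. ]
```

Emit:
{"method": "carry_out", "body": {"plan": [[[5,0,-2,2,0,0,0],[5,0,0,0,0,0,0],[5,0,0,0,0,0,0],[5,0,0,0,0,0,0],[5,0,0,0,0,0,0]]], "grip_force": 25}}

```text
t: 4.78
position: [0.6167, -0.0168, 0.0307]
tcp_rot: [-3.142, 0.0, 3.081]
force: [0.9, 0.5, 0.5]
opening: 0.0131
```

Emit:
{"method": "carry_out", "body": {"plan": [[[5,0,0,0,0,0,0],[5,10,0,0,0,0,0],[5,20,0,0,0,0,0],[5,25,0,0,0,0,0],[5,25,0,0,0,0,0],[5,25,0,0,0,0,0],[5,25,0,0,0,0,0],[5,10,0,0,0,0,0]]]}}

```text
t: 5.78
position: [0.476, -0.0084, 0.0307]
tcp_rot: [-3.141, 0.0, 3.082]
force: [2.0, -5.2, -6.6]
opening: 0.0081
```

Emit:
{"method": "carry_out", "body": {"plan": [[[5,8,0,0,0,0,0],[5,6,0,0,0,0,0],[5,4,0,0,0,0,0],[5,0,0,0,0,0,0]]]}}

```text
t: 6.28
position: [0.4639, -0.0078, 0.0317]
tcp_rot: [-3.141, 0.01, 3.082]
force: [20.4, -6.8, -16.7]
opening: 0.0087
```

Run:
```python
from h import *
p=imaging.get_image('top'); save(p,'t2.png');crop(p,230,50,430,230,4,'t2c.png')
rel([.618,-.0166,.03],177)
```

```text
rotvec deg (tool) [-0.03  0.54 -0.44]
t 6.325 pos [ 0.4639 -0.0078  0.0317] yaw 176.56 F [ 21.4  -7.7 -15.1] op 8.8
shift mm now-frame [-154.4    0.5    3.1] in target frame [-154.4   -0.7    1.7]
```

View pics/t2.png

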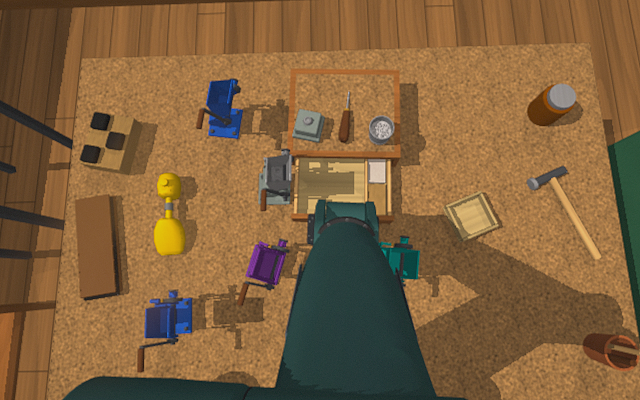

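Emit:
{"method": "carry_out", "body": {"plan": [[[5,-3,0,0,0,0,0],[40,0,0,0,0,0,0],[40,0,0,0,0,0,0],[40,0,0,-40,0,0,0],[40,0,0,-60,0,0,0],[40,0,0,-60,0,0,0]]]}}

```text
t: 7.08
position: [0.4613, -0.0072, 0.1921]
tcp_rot: [3.141, -0.001, 3.081]
force: [0.7, -1.0, 1.0]
opening: 0.04
```

Run:
```python
from h import *
import pickle
w=imaging.get_image('wrist'); save(w,'w3.png'); b=imaging.get_image('top'); save(b,'t3.png'); crop(b,240,130,420,240,4.4,'t3c.png')
a=imaging.get_image('side');crop(a,270,100,470,250,4,'s3c.png')
pickle.dump((w,b,a),open('p3.pkl','wb'))
print(robot.observe()['position'])
```

```text
[ 0.4635 -0.0073  0.1934]
```

View pics/t3c.png

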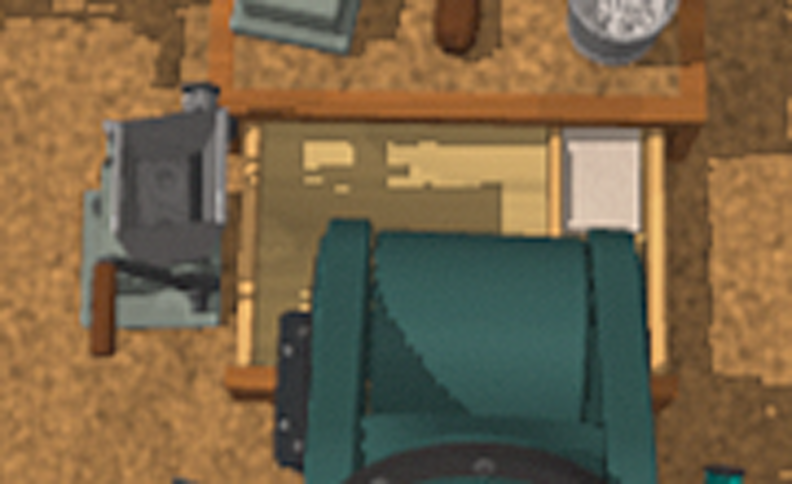

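View pics/w3.png

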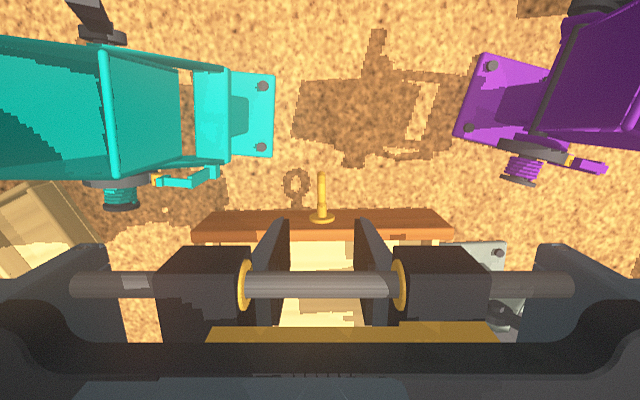

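View pics/s3c.png

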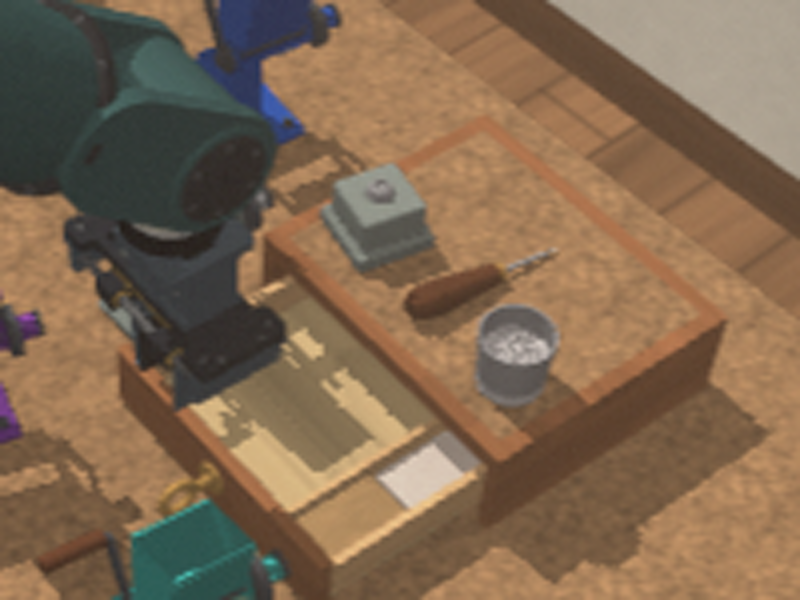

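Run:
```python
from h import *
import pickle
w,b,a=pickle.load(open('p3.pkl','rb')); w1=pickle.load(open('w1.pkl','rb'))
T=lambda x,y:(240+x/4.4-.4,130+y/4.4-.4)
print('bay left wall',atz(b,T(258,130),.052),atz(b,T(250,360),.052),'part',atz(b,T(552,130),.046),atz(b,T(555,228),.046))
print('drawer front L/R',atz(b,T(228,372),.074),atz(b,T(678,380),.074),'deck front',atz(b,T(225,112),.095),atz(b,T(705,120),.095))
print('w1 foot front edge',atz(w1,(443,120),.008),atz(w1,(445,190),.008))
print('w1 foot x edge bolts',atz(w1,(456,128),.01),atz(w1,(453,184),.01))
print('top grip', atz(b,T(103,308),.219),atz(b,T(105,265),.219),atz(b,T(101,352),.219))
for y in (87,90,93):
    th=np.radians(y);x=np.array([np.cos(th),np.sin(th)]);yy=np.array([-x[1],x[0]])
    piv=np.array([.531,.182])-.043*x-.078*yy; print(y,piv,piv-.105*x)
```

```text
bay left wall [0.679  0.1096 0.052 ] [0.5283 0.1164 0.052 ] part [ 0.6753 -0.0806  0.046 ] [ 0.61   -0.0797  0.046 ]
drawer front L/R [0.5174 0.1283 0.074 ] [ 0.5051 -0.1481  0.074 ] deck front [0.6781 0.1269 0.095 ] [ 0.6642 -0.1707  0.095 ]
w1 foot front edge [0.5604 0.1333 0.008 ] [0.6503 0.1408 0.008 ]
w1 foot x edge bolts [0.5709 0.149  0.01  ] [0.6422 0.1499 0.01  ]
top grip [0.5301 0.1822 0.219 ] [0.5538 0.1812 0.219 ] [0.5059 0.1831 0.219 ]
87 [0.6066 0.135 ] [0.6011 0.0301]
90 [0.609 0.139] [0.609 0.034]
93 [0.6111 0.1431] [0.6166 0.0383]
```

Emit:
{"method": "carry_out", "body": {"plan": [[[40,0,0,-55,0,0,9.4],[40,0,0,-55,0,0,9.4],[40,0,0,-10,0,0,9.4],[40,0,0,0,0,0,9.4],[40,0,0,0,0,0,9.4],[40,0,0,0,0,0,9.4],[40,0,0,0,0,0,9.4],[40,0,0,0,0,0,0]]]}}

```text
t: 8.22
position: [0.4614, -0.0073, 0.3092]
tcp_rot: [-3.14, -0.001, 1.933]
force: [0.9, 0.3, -0.3]
opening: 0.0398
```

Run:
```python
from h import *
rel([.460,-.390,.15],110.7)
```

```text
rotvec deg (tool) [-0.12 -0.06  0.07]
t 8.225 pos [ 0.4614 -0.0073  0.3092] yaw 110.77 F [ 0.9  0.3 -0.3] op 39.8
shift mm now-frame [-357.5 -136.7  159.1] in target frame [-357.5 -136.6  159.2]
```

Emit:
{"method": "carry_out", "body": {"plan": [[[40,-51,-19.5,0,0,0,0],[40,-51,-19.5,0,0,0,0],[40,-51,-19.5,0,0,0,0],[40,-51,-19.5,0,0,0,0],[40,-51,-19.5,0,0,0,0],[40,-51,-19.5,20,0,0,0],[40,-51,-19.5,30,0,0,0],[40,0,0,50,0,0,0]]]}}

```text
t: 9.22
position: [0.4607, -0.393, 0.2095]
tcp_rot: [3.141, 0.002, 1.934]
force: [-0.0, 0.4, -1.5]
opening: 0.0402
```

Run:
```python
from h import *
import pickle
p=imaging.get_image('wrist'); save(p,'w4.png')
a=imaging.get_image('side'); crop(a,340,200,480,330,5,'s4.png')
rel([.460,-.390,.015],110.7)
pickle.dump((p,a),open('p4.pkl','wb'))
```

```text
rotvec deg (tool) [-0.24 -0.48  0.16]
t 9.325 pos [ 0.4578 -0.3879  0.2047] yaw 110.86 F [-0.3  0.2  0.4] op 39.6
shift mm now-frame [ -4.3   2.1 189.7] in target frame [ -2.7   1.4 189.7]
```

View pics/w4.png

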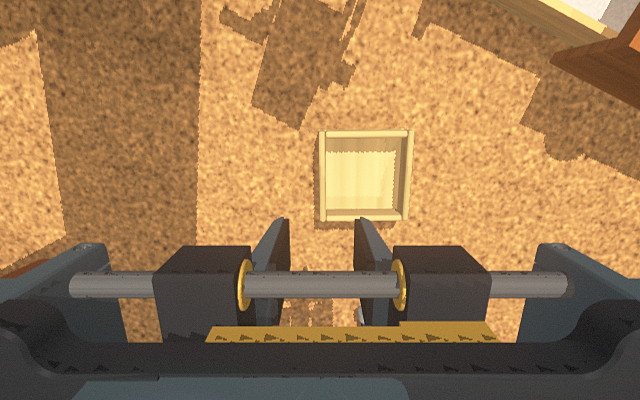

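View pics/s4.png

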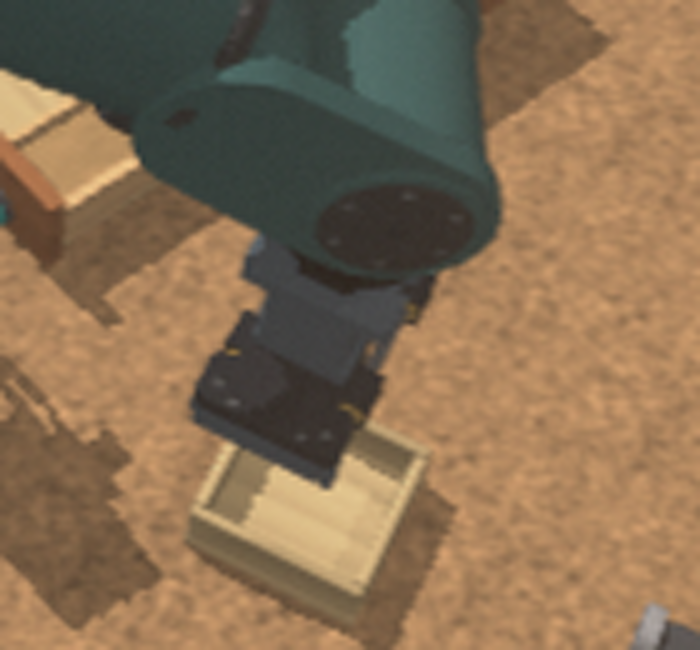

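Run:
```python
from h import *
import pickle
p,a=pickle.load(open('p4.pkl','rb'))
c=[(319.5,131),(413,130),(410,221),(319,220)]
w=np.array([atz(p,u,.038)[:2] for u in c]);print(w,w.mean(0))
for i in range(4):
    e=w[(i+1)%4]-w[i];print(np.linalg.norm(e),np.degrees(np.arctan2(e[1],e[0])))
c0=(w[0]+w[3])/2; d=w.mean(0)-c0; d/=np.linalg.norm(d); t=c0+.004*d; print('wall mid',t)
rel([*t,.015],110.7)
```

```text
[[ 0.4379 -0.3428]
 [ 0.536  -0.3042]
 [ 0.5807 -0.4045]
 [ 0.4754 -0.4433]] [ 0.5075 -0.3737]
0.10539023886011019 21.479074224202883
0.10985319561498444 -65.97592608451012
0.11222385821428876 -159.8042856217556
0.10724868972223947 110.44926064826433
wall mid [ 0.4604 -0.3916]
rotvec deg (tool) [-0.24 -0.48  0.16]
t 9.325 pos [ 0.4578 -0.3879  0.2047] yaw 110.86 F [-0.3  0.2  0.4] op 39.6
shift mm now-frame [ -6.    1.9 189.7] in target frame [ -4.4   1.1 189.7]
```

Emit:
{"method": "carry_out", "body": {"plan": [[[40,-1,1,50,0,0,0],[40,0,0,50,0,0,0],[40,0,0,40,0,0,0],[40,0,0,12,0,0,0],[40,0,0,0,0,0,0],[40,0,0,0,0,0,0]]]}}

```text
t: 10.07
position: [0.4628, -0.3909, 0.0606]
tcp_rot: [3.14, 0.002, 1.933]
force: [-0.7, -0.3, -0.3]
opening: 0.0401
```

Run:
```python
from h import *
rel([.4604,-.3915,.014],110.7)
p=imaging.get_image('wrist'); save(p,'w5.png')
```

```text
rotvec deg (tool) [0.06 0.12 0.06]
t 10.075 pos [ 0.4628 -0.3909  0.0606] yaw 110.76 F [-0.7 -0.3 -0.3] op 40.1
shift mm now-frame [ 0.4 -2.5 46.6] in target frame [ 0.3 -2.5 46.6]
```

View pics/w5.png

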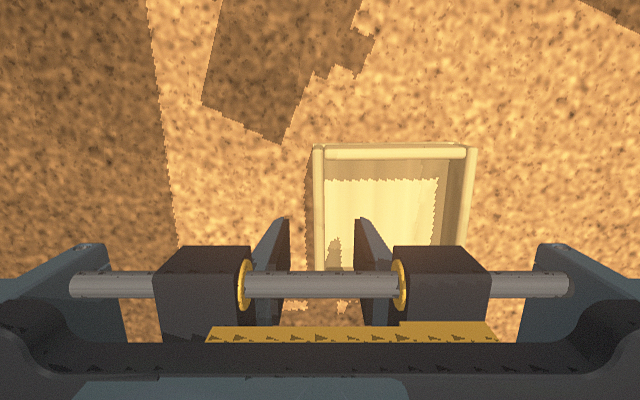

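Emit:
{"method": "carry_out", "body": {"plan": [[[40,0,-2,30,0,0,0],[40,0,-0.5,16,0,0,0],[40,0,0,0,0,0,0],[3,0,0,0,0,0,0],[3,0,0,0,0,0,0],[3,0,0,0,0,0,0],[3,0,0,0,0,0,0],[3,0,0,0,0,0,0]]], "grip_force": 40}}

```text
t: 11.12
position: [0.4597, -0.3912, 0.013]
tcp_rot: [3.141, 0.0, 1.932]
force: [-0.5, 0.9, 7.8]
opening: 0.0079
```

Emit:
{"method": "carry_out", "body": {"plan": [[[3,0,0,-10,0,0,0],[3,0,0,-30,0,0,0],[3,0,0,-55,0,0,0],[3,0,0,-55,0,0,0],[3,0,0,-55,0,0,0],[3,0,0,-55,0,0,8],[3,0,0,-30,0,0,8],[3,0,0,0,0,0,7.8]]]}}

```text
t: 12.12
position: [0.4601, -0.3916, 0.3061]
tcp_rot: [3.138, 0.003, 1.512]
force: [0.3, -0.8, -1.4]
opening: 0.0078
```

Run:
```python
from h import *
rel([.555,.0357,.31],87)
p=imaging.get_image('side'); save(p,'s6.png')
```

```text
rotvec deg (tool) [ 0.2   0.17 -0.34]
t 12.125 pos [ 0.4601 -0.3916  0.3061] yaw 86.66 F [ 0.3 -0.8 -1.4] op 7.8
shift mm now-frame [432.1  69.8  -4.9] in target frame [431.7  72.4  -3.9]
```

View pics/s6.png

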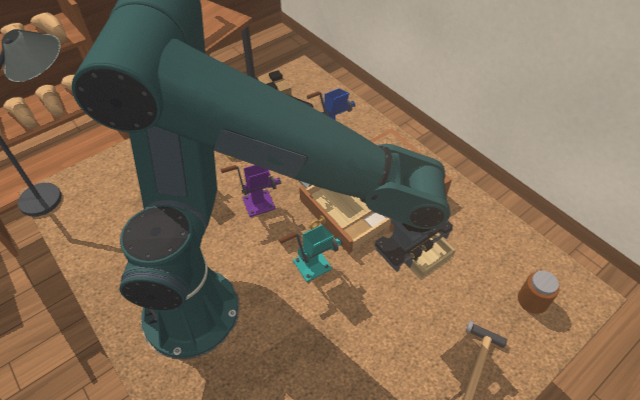

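Tray is held level at (430,255). Carry it over to above the drawer.

Emit:
{"method": "carry_out", "body": {"plan": [[[3,30,5,0,0,0,0],[3,56,9,0,0,0,0],[3,62,10,0,0,0,0],[3,62,10,0,0,0,0],[3,62,10,0,0,0,0],[3,62,10,0,0,0,0],[3,58,10,0,0,0,0],[3,40,6,0,0,0,0]]]}}

```text
t: 13.18
position: [0.5521, 0.0378, 0.3026]
tcp_rot: [-3.141, -0.0, 1.521]
force: [-0.2, -0.5, -1.2]
opening: 0.0075
```

Emit:
{"method": "carry_out", "body": {"plan": [[[3,0,0,40,0,0,0],[3,0,0,50,0,0,0],[3,0,0,50,0,0,0],[3,0,0,20,0,0,0],[3,0,0,0,0,0,0]]]}}

```text
t: 13.8
position: [0.551, 0.0354, 0.1412]
tcp_rot: [-3.138, 0.0, 1.519]
force: [0.1, -0.6, -0.7]
opening: 0.0078
```

Run:
```python
from h import *
rel([.555,.0357,.035],87)
p=imaging.get_image('side'); crop(p,270,100,470,250,4,'s7.png')
p=imaging.get_image('top'); crop(p,240,130,420,240,4.4,'t7.png')
```

```text
rotvec deg (tool) [-0.2   0.02  0.02]
t 13.8 pos [0.551  0.0354 0.1412] yaw 87.02 F [ 0.1 -0.6 -0.7] op 7.8
shift mm now-frame [  0.6   4.3 106.1] in target frame [  0.5   4.  106.2]
```

View pics/s7.png

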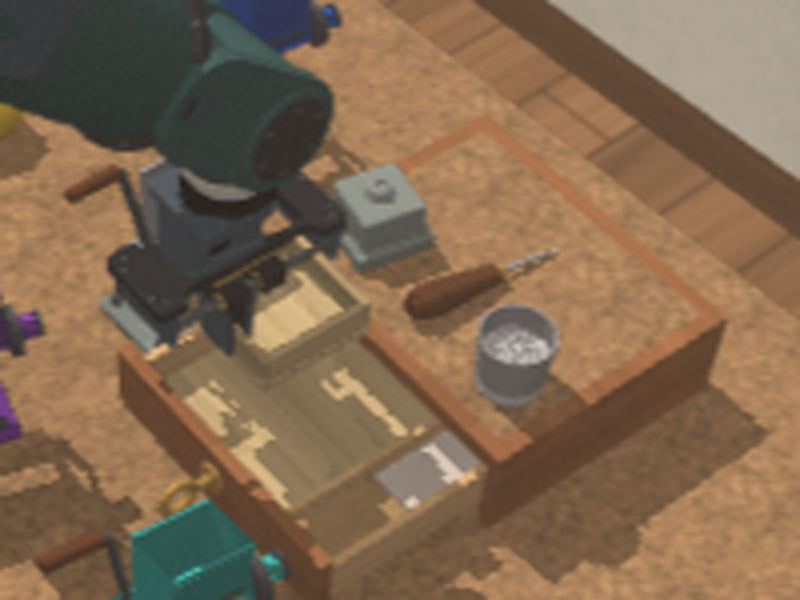

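View pics/t7.png

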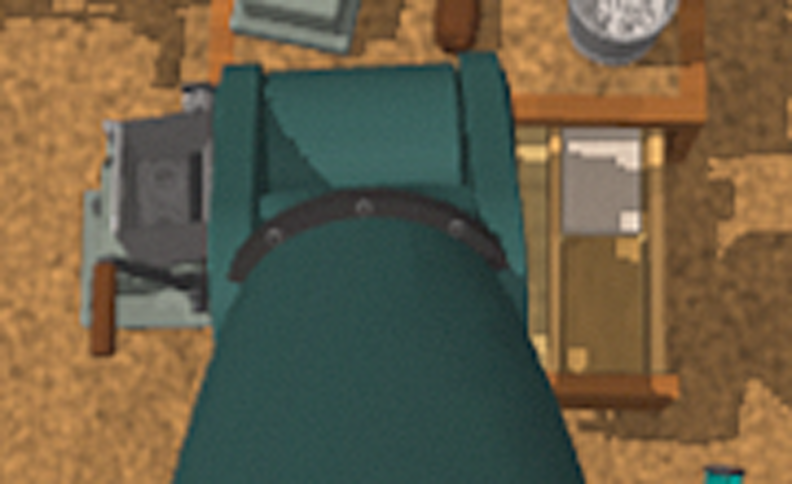

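Emit:
{"method": "carry_out", "body": {"plan": [[[3,-5,4,30,0,0,0],[3,0,0,40,0,0,0],[3,0,0,25,0,0,0],[3,0,0,10,0,0,0],[3,0,0,4,0,0,0],[3,0,0,0,0,0,0]]]}}

```text
t: 14.65
position: [0.5568, 0.0302, 0.0345]
tcp_rot: [3.14, -0.0, 1.517]
force: [-0.4, -0.2, -1.2]
opening: 0.0081
```

Emit:
{"method": "carry_out", "body": {"plan": [[[3,0,0,3,0,0,0],[3,0,0,2,0,0,0],[3,0,0,1,0,0,0],[3,0,0,0,0,0,0]]]}}

```text
t: 15.15
position: [0.5579, 0.0302, 0.029]
tcp_rot: [3.138, -0.0, 1.517]
force: [0.1, -0.5, 14.3]
opening: 0.0076
```

Emit:
{"method": "carry_out", "body": {"plan": [[[3,0,0,-1,0,0,0],[28,0,0,0,0,0,0],[28,0,0,0,0,0,0],[28,0,0,-20,0,0,0],[28,0,0,-40,0,0,0],[28,0,0,-60,0,0,0],[28,0,0,-60,0,0,0],[28,0,0,-60,0,0,0]]]}}

```text
t: 16.15
position: [0.5556, 0.0302, 0.272]
tcp_rot: [3.141, -0.0, 1.517]
force: [0.2, -0.4, 0.4]
opening: 0.0276
```

Run:
```python
from h import *
import pickle
rel([.52,.25,.27],87)
p=imaging.get_image('side'); crop(p,270,100,470,250,4,'s8.png')
b=imaging.get_image('top'); crop(b,240,130,420,240,4.4,'t8.png')
w=imaging.get_image('wrist'); save(w,'w8.png'); pickle.dump((p,b,w),open('p8.pkl','wb'))
```

```text
rotvec deg (tool) [ 0.06 -0.   -0.08]
t 16.15 pos [0.5556 0.0302 0.272 ] yaw 86.92 F [ 0.2 -0.4  0.4] op 27.6
shift mm now-frame [217.6 -47.4   2. ] in target frame [217.6 -47.1   2. ]
```

View pics/s8.png

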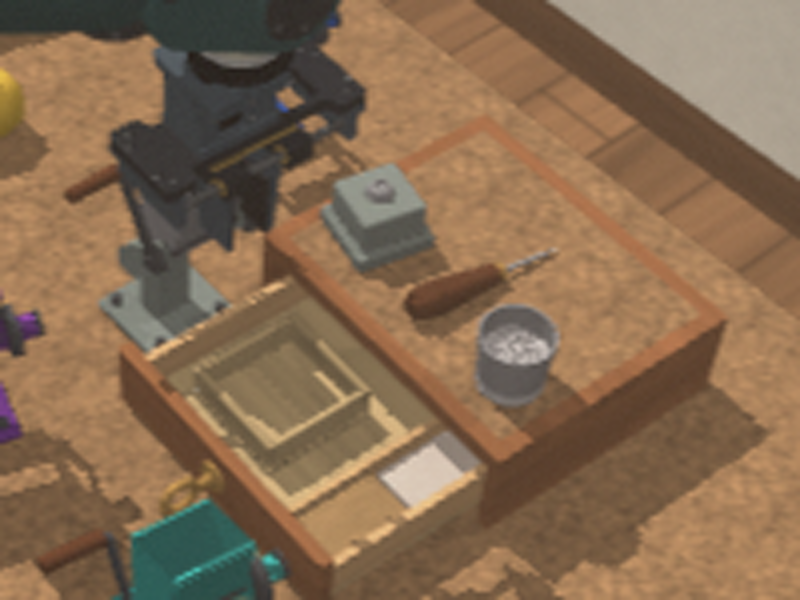

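View pics/w8.png

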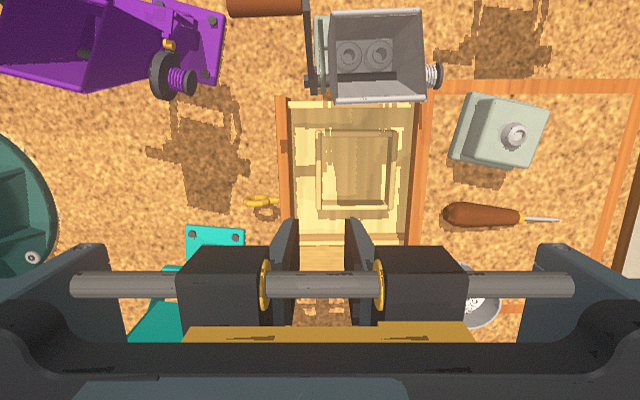

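Emit:
{"method": "carry_out", "body": {"plan": [[[28,0,0,-30,0,0,-10.3],[28,0,0,-10,0,0,-10.3],[28,0,0,0,0,0,-10.3],[40,0,0,0,0,0,-10.3],[40,0,0,0,0,0,-10.3],[50,0,0,0,0,0,-10.3],[50,0,0,0,0,0,-10.3],[50,0,0,0,0,0,-10.3]]]}}

```text
t: 17.3
position: [0.5554, 0.0302, 0.3079]
tcp_rot: [-3.141, -0.001, 2.961]
force: [-0.3, -0.8, -0.2]
opening: 0.0499
```

Run:
```python
from h import *
import pickle
a,b,w=pickle.load(open('p8.pkl','rb'))
c=np.array([atz(w,u,.054)[:2] for u in [(316,129),(396,129),(396,208),(316,208)]]);print('tray',c.mean(0),c.tolist())
g=(261,6); print('grip w8', atz(w,g,.219)); 
rel([.522,.182,.20],178)
```

```text
tray [0.6076 0.0278] [[0.5567750481801859, 0.08456593792779513], [0.6605046352799167, 0.07902709162171259], [0.6625599381408243, -0.02942306320371535], [0.5505460069830861, -0.023089379260549325]]
grip w8 [0.5261 0.1771 0.219 ]
rotvec deg (tool) [-0.01 -0.08 -8.34]
t 17.3 pos [0.5554 0.0302 0.3079] yaw 169.66 F [-0.3 -0.8 -0.2] op 49.9
shift mm now-frame [ 59.9 143.4 108. ] in target frame [ 38.6 150.6 107.9]
```

Emit:
{"method": "carry_out", "body": {"plan": [[[50,0,0,0,0,0,-8.3],[50,9,38,0,0,0,0],[50,10,38,0,0,0,0],[50,10,38,0,0,0,0],[50,9,37,10,0,0,0],[50,0,0,30,0,0,0],[50,0,0,0,0,0,0],[50,0,0,0,0,0,0]]]}}

```text
t: 18.3
position: [0.5246, 0.1824, 0.2692]
tcp_rot: [-3.142, -0.0, 3.1]
force: [-0.3, 0.5, 0.5]
opening: 0.05
```

Run:
```python
from h import *
import pickle
rel([.522,.182,.20],178)
w=imaging.get_image('wrist'); save(w,'w9.png'); pickle.dump(w,open('p9.pkl','wb'))
print(proj(w,[[.506,.182,.219],[.556,.182,.219]]))
```

```text
rotvec deg (tool) [-0.   -0.   -0.41]
t 18.3 pos [0.5246 0.1824 0.2692] yaw 177.59 F [-0.3  0.5  0.5] op 50.0
shift mm now-frame [ 2.5 -0.5 69.2] in target frame [ 2.5 -0.5 69.2]
[[322.6326 193.8954]
 [325.0536 252.5065]]
```

View pics/w9.png

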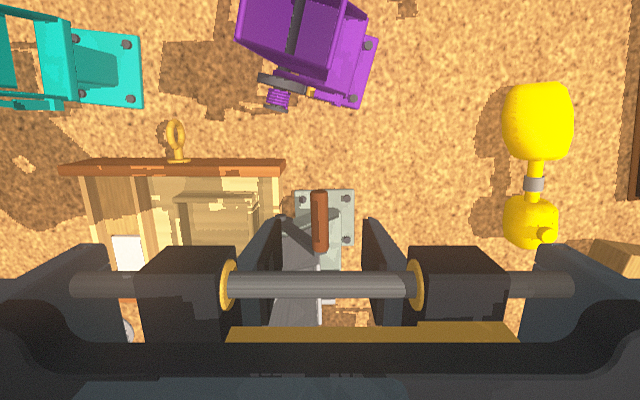

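Emit:
{"method": "carry_out", "body": {"plan": [[[50,3,-3,30,0,0,0],[50,0,0,30,0,0,0],[50,0,0,9,0,0,0],[10,0,0,0,0,0,0],[10,0,0,0,0,0,0],[10,0,0,0,0,0,0],[10,0,0,0,0,0,0],[10,0,0,0,0,0,0]]], "grip_force": 12}}

```text
t: 19.35
position: [0.5216, 0.1802, 0.2001]
tcp_rot: [3.141, 0.001, 3.1]
force: [-0.3, 6.1, 4.1]
opening: 0.014
```

Run:
```python
from h import *
rel([.522,.182,.20],180)
a=imaging.get_image('side');crop(a,270,80,470,230,4,'s10.png')
```

```text
rotvec deg (tool) [ 0.04  0.05 -2.37]
t 19.35 pos [0.5216 0.1802 0.2001] yaw 177.63 F [-0.3  6.1  4.1] op 14.0
shift mm now-frame [-0.3  1.8  0.1] in target frame [-0.4  1.8  0.1]
```

View pics/s10.png

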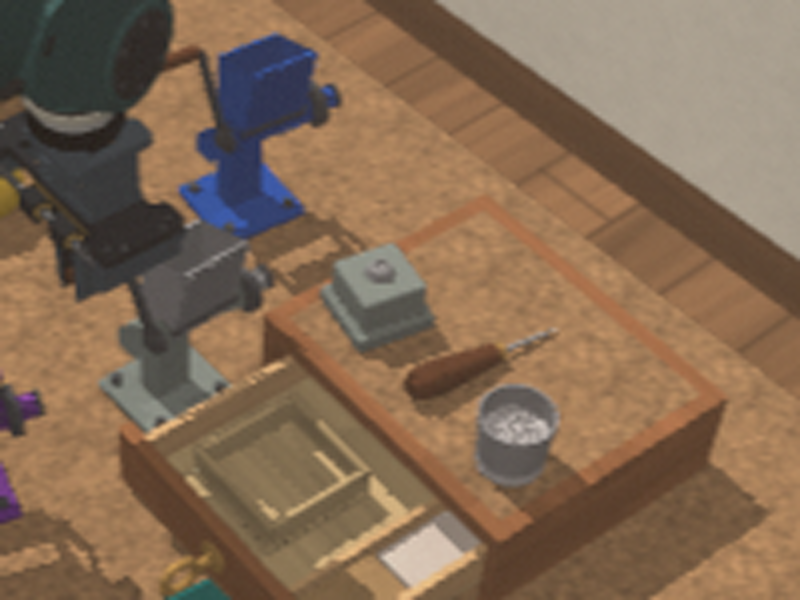

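Emit:
{"method": "carry_out", "body": {"plan": [[[10,0,0,0,0,0,0],[10,-0.3,-6.8,-3.3,0,0,0],[10,-0.3,-6.7,-3,0,0,0],[10,-0.6,-14.4,-3.9,0,0,0],[10,-0.8,-17.9,-1.3,0,0,0],[10,0,0,0,0,0,0]]], "grip_force": 25}}

```text
t: 20.15
position: [0.5214, 0.1334, 0.2117]
tcp_rot: [3.141, 0.0, 3.1]
force: [-4.3, 2.9, 8.9]
opening: 0.0135
```

Run:
```python
from h import *
rel([.522,.1343,.2116],180)
a=imaging.get_image('side');crop(a,270,80,470,230,4,'s11.png')
```

```text
rotvec deg (tool) [ 0.01  0.01 -2.4 ]
t 20.15 pos [0.5214 0.1334 0.2117] yaw 177.6 F [-4.3  2.9  8.9] op 13.5
shift mm now-frame [-0.5  0.9  0.1] in target frame [-0.6  0.9  0.1]
```

View pics/s11.png

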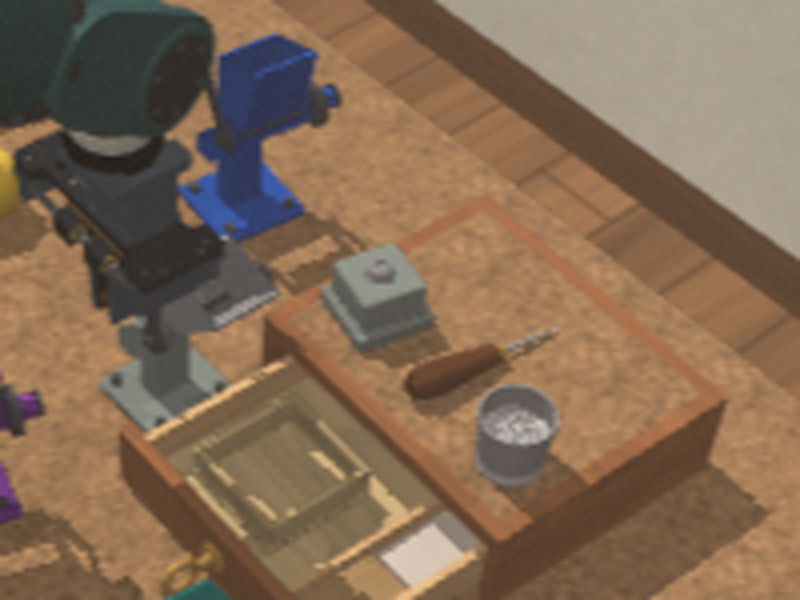

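The hopper is tipping past its catch with the lever held; forces are modest. Continue the arc.

Emit:
{"method": "carry_out", "body": {"plan": [[[10,-0.9,-20.6,3.2,0,0,0],[10,-0.8,-19.2,8.1,0,0,0],[10,-0.7,-16.7,12.5,0,0,0],[10,-0.5,-13.2,16.2,0,0,0],[10,-0.3,-7.9,16.1,0,0,0],[10,-0.2,-3.9,14.4,0,0,0],[10,0,0,0,0,0,0]]]}}

```text
t: 21.08
position: [0.5206, 0.0532, 0.1396]
tcp_rot: [3.14, -0.002, 3.1]
force: [-2.5, 14.0, 2.6]
opening: 0.0132
```

Run:
```python
from h import *
rel([.522,.0527,.1412],180)
```

```text
rotvec deg (tool) [ 0.09 -0.11 -2.41]
t 21.075 pos [0.5206 0.0532 0.1396] yaw 177.59 F [-2.5 14.   2.6] op 13.2
shift mm now-frame [-1.4 -0.4 -1.6] in target frame [-1.4 -0.5 -1.6]
```

Emit:
{"method": "carry_out", "body": {"plan": [[[10,0,0.5,7,0,0,0],[10,0,0,4,0,0,0],[10,0,0,0,0,0,0],[10,0,0,0,0,0,0],[10,0,0,0,0,0,0],[10,0,0,0,0,0,0],[10,0,0,0,0,0,0]]]}}

```text
t: 21.95
position: [0.5206, 0.053, 0.1295]
tcp_rot: [-3.141, -0.002, 3.101]
force: [-5.4, 3.6, 4.8]
opening: 0.0134
```

Run:
```python
from h import *
rel([.522,.0516,.1323],180)
a=imaging.get_image('side');crop(a,270,80,470,230,4,'s12.png')
b=imaging.get_image('top'); crop(b,240,130,420,240,4.4,'t12.png')
```

```text
rotvec deg (tool) [-0.01 -0.11 -2.35]
t 21.95 pos [0.5206 0.053  0.1295] yaw 177.65 F [-5.4  3.6  4.8] op 13.4
shift mm now-frame [-1.5 -1.3 -2.8] in target frame [-1.4 -1.4 -2.8]
```

View pics/s12.png

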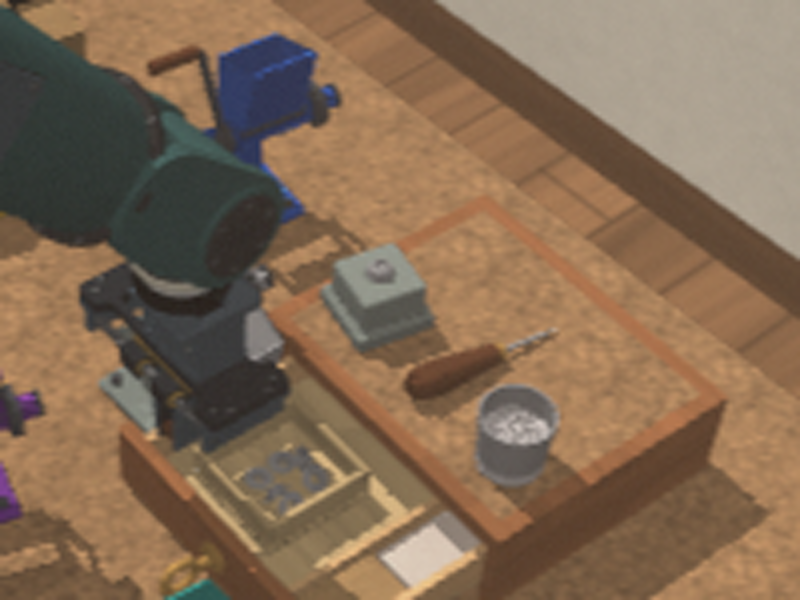

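View pics/t12.png

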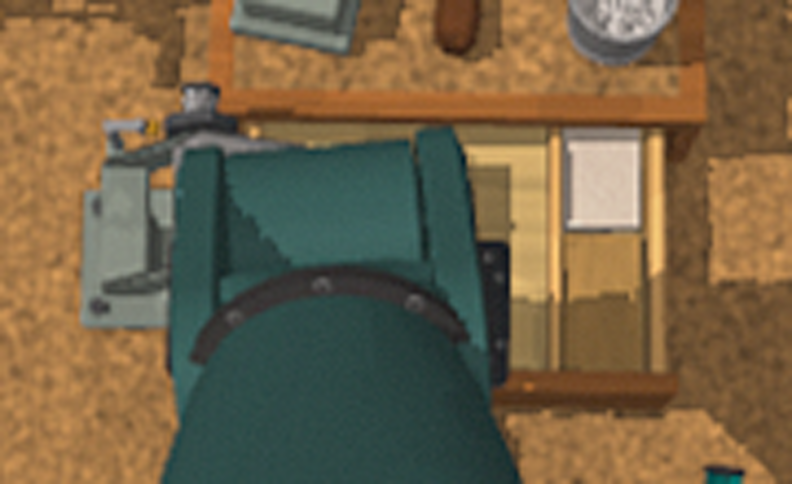

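Run:
```python
from h import *
a=imaging.get_image('side');crop(a,315,178,370,218,12,'s12b.png')
```

```text
(no output)
```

View pics/s12b.png

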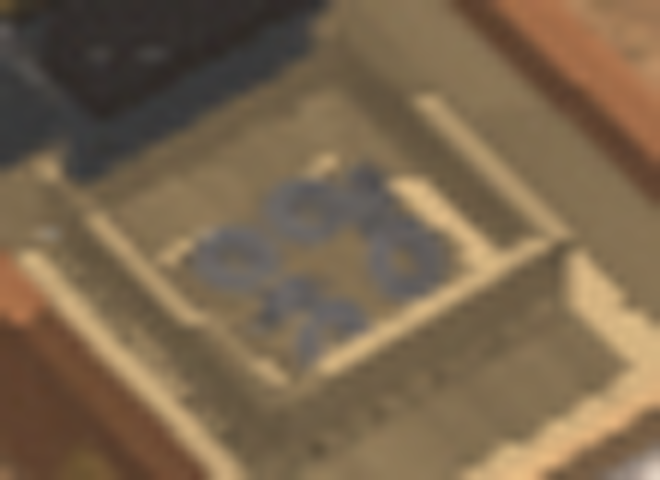

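Emit:
{"method": "carry_out", "body": {"plan": [[[10,0,0.5,-7,0,0,0],[10,0.2,3.9,-15,0,0,0],[10,0.3,7.9,-16.1,0,0,0],[10,0.5,13.2,-16.2,0,0,0],[10,0.7,16.7,-12.5,0,0,0],[10,0.8,19.2,-8.1,0,0,0],[10,0.9,20.6,-3.2,0,0,0],[10,0,0,0,0,0,0]]]}}

```text
t: 23.1
position: [0.5226, 0.1361, 0.2093]
tcp_rot: [3.141, 0.003, 3.101]
force: [0.4, 2.4, 11.9]
opening: 0.0136
```

Run:
```python
from h import *
rel([.522,.1343,.2116],180)
```

```text
rotvec deg (tool) [ 0.04  0.17 -2.3 ]
t 23.1 pos [0.5226 0.1361 0.2093] yaw 177.7 F [ 0.4  2.4 11.9] op 13.6
shift mm now-frame [ 0.5 -1.8 -2.3] in target frame [ 0.6 -1.8 -2.3]
```

Emit:
{"method": "carry_out", "body": {"plan": [[[10,0.8,16.9,0,0,0,0],[10,0.6,14.4,3.5,0,0,0],[10,0.3,7,3,0,0,0],[10,0.3,6,3,0,0,0],[10,0,0,0,0,0,0]]]}}

```text
t: 23.72
position: [0.5226, 0.1795, 0.1989]
tcp_rot: [3.141, 0.003, 3.101]
force: [7.0, 0.1, -0.4]
opening: 0.0136
```

Emit:
{"method": "carry_out", "body": {"plan": [[[40,0,0,0,0,0,0],[40,0,0,0,0,0,0],[40,0,0,-10,0,0,0],[40,0,0,-40,0,0,0],[40,0,0,-50,0,0,0],[40,0,0,-10,0,0,0]]]}}

```text
t: 24.48
position: [0.5226, 0.1796, 0.3123]
tcp_rot: [3.14, 0.005, 3.1]
force: [0.3, 0.0, 0.1]
opening: 0.0399
```

Run:
```python
from h import *
a=imaging.get_image('side');crop(a,270,80,470,230,4,'s13.png');b=imaging.get_image('top');crop(b,240,130,420,240,4.4,'t13.png')
w=imaging.get_image('wrist');save(w,'w13.png')
print(proj(w,[[.506,.180,.219],[.556,.180,.219]]))
rel([.462,-.0075,.30],177)
```

```text
[[323.7115 184.5496]
 [325.7193 235.3783]]
rotvec deg (tool) [0.   0.01 0.61]
t 24.625 pos [0.5211 0.1791 0.3081] yaw 177.61 F [-0.5 -0.8 -0.4] op 40.0
shift mm now-frame [  51.3 -189.     8.1] in target frame [  49.2 -189.5    8.1]
```

View pics/s13.png

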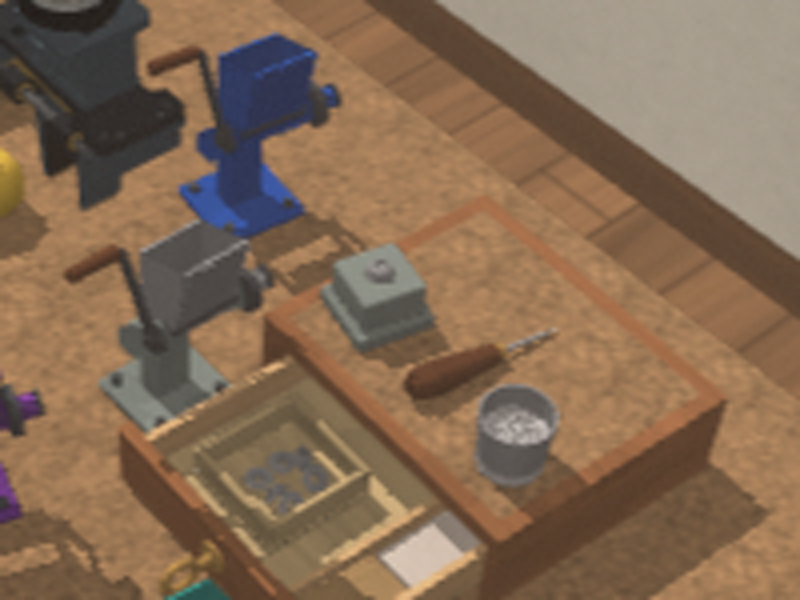

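View pics/t13.png

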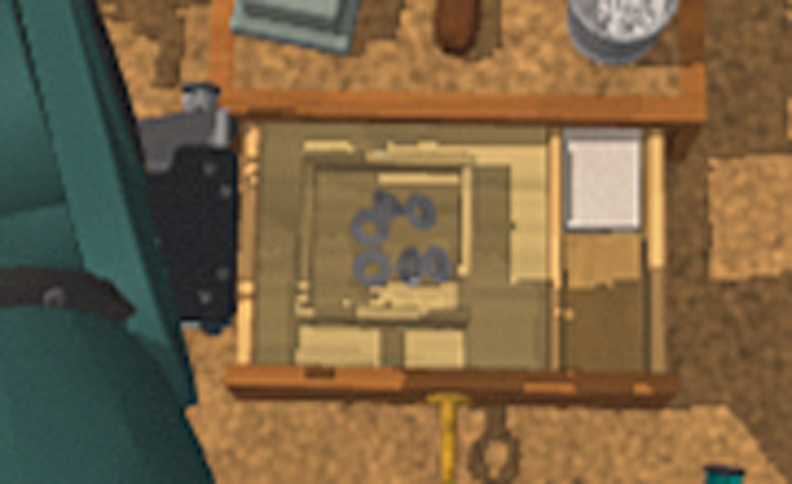

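View pics/w13.png

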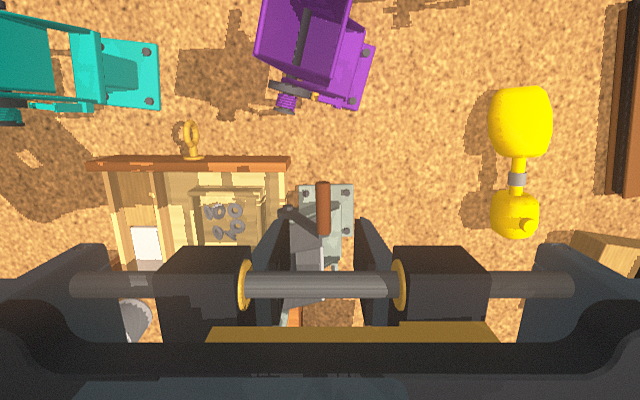

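Emit:
{"method": "carry_out", "body": {"plan": [[[40,13,-48,0,0,0,0],[40,13,-48,0,0,0,0],[40,13,-48,0,0,0,0],[40,12,-45,0,0,0,0.5],[40,0,0,50,0,0,0],[40,0,0,50,0,0,0],[40,0,0,0,0,0,0]]]}}

```text
t: 25.5
position: [0.4594, -0.0074, 0.2045]
tcp_rot: [3.141, -0.008, 3.091]
force: [-0.3, -0.6, -0.2]
opening: 0.0402
```

Run:
```python
from h import *
rel([.463,-.0075,.031],177)
w=imaging.get_image('wrist');save(w,'w14.png')
print(proj(w,[[.473,-.008,.042],[.473,-.008,.062]]))
```

```text
rotvec deg (tool) [ 0.01 -0.47  0.1 ]
t 25.5 pos [ 0.4594 -0.0074  0.2045] yaw 177.1 F [-0.3 -0.6 -0.2] op 40.2
shift mm now-frame [ -5.    0.  173.5] in target frame [ -3.6   0.1 173.5]
[[323.3919 195.2556]
 [323.4752 200.1339]]
```

View pics/w14.png

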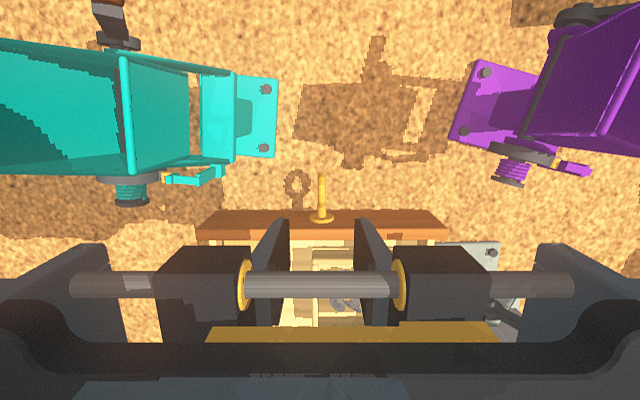

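Emit:
{"method": "carry_out", "body": {"plan": [[[40,-2,0,50,0,0,0],[40,0,0,55,0,0,0],[40,0,0,45,0,0,0],[40,0,0,20,0,0,0],[5,0,0,0,0,0,0],[5,0,0,0,0,0,0],[5,0,0,0,0,0,0],[5,0,0,0,0,0,0]]], "grip_force": 30}}

```text
t: 26.55
position: [0.4654, -0.0079, 0.0394]
tcp_rot: [-3.141, 0.002, 3.092]
force: [-2.7, -5.7, 9.7]
opening: 0.0085
```

Emit:
{"method": "carry_out", "body": {"plan": [[[5,0,0,0,0,0,0],[5,-6,0,0,0,0,0],[5,-12,0,0,0,0,0],[5,-16,0,0,0,0,0],[5,-18,0,0,0,0,0],[5,-18,0,0,0,0,0],[5,-18,0,0,0,0,0],[5,-18,0,0,0,0,0]]]}}

```text
t: 27.55
position: [0.5715, -0.0129, 0.0394]
tcp_rot: [-3.142, 0.001, 3.092]
force: [-2.8, 1.1, 7.6]
opening: 0.0085
```

Run:
```python
from h import *
rel([.634,-.0178,.031],177)
b=imaging.get_image('top');save(b,'t15.png')
a=imaging.get_image('side');crop(a,270,80,470,230,4,'s15.png')
```

```text
rotvec deg (tool) [-0.    0.07  0.13]
t 27.55 pos [ 0.5715 -0.0129  0.0394] yaw 177.13 F [-2.8  1.1  7.6] op 8.5
shift mm now-frame [-62.7  -1.8   8.5] in target frame [-62.7  -1.6   8.4]
```

View pics/s15.png

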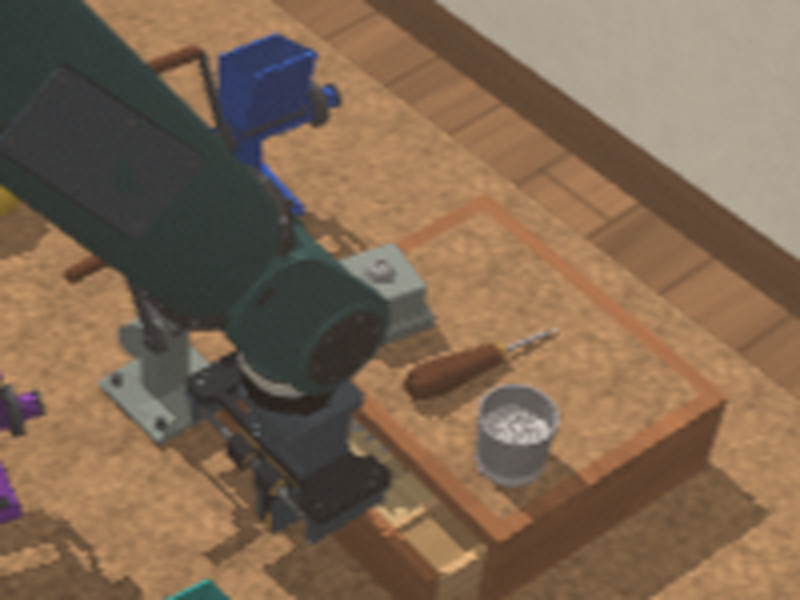

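Emit:
{"method": "carry_out", "body": {"plan": [[[5,-15,0,0,0,0,0],[5,-15,0,0,0,0,0],[5,-12,0,0,0,0,0],[5,-8,0,0,0,0,0],[5,-5,0,0,0,0,0],[5,0,0,0,0,0,0]]]}}

```text
t: 28.4
position: [0.626, -0.0155, 0.0394]
tcp_rot: [3.141, 0.002, 3.091]
force: [2.7, 2.6, 5.5]
opening: 0.0083
```

Emit:
{"method": "carry_out", "body": {"plan": [[[5,-3,0,0,0,0,0],[5,-2,0,0,0,0,0],[5,0,0,0,0,0,0]]]}}

```text
t: 28.78
position: [0.6306, -0.0157, 0.0394]
tcp_rot: [3.141, 0.001, 3.091]
force: [0.2, 1.4, 6.5]
opening: 0.0084
```

Emit:
{"method": "carry_out", "body": {"plan": [[[5,-2,0,0,0,0,0],[5,-2,0,0,0,0,0],[5,-1,0,0,0,0,0],[5,0,0,0,0,0,0]]]}}

```text
t: 29.28
position: [0.6334, -0.0158, 0.0393]
tcp_rot: [3.141, -0.003, 3.091]
force: [-13.8, 2.9, 21.9]
opening: 0.0084
```

Emit:
{"method": "carry_out", "body": {"plan": [[[5,-1.5,0,0,0,0,0],[5,0,0,0,0,0,0]]]}}

```text
t: 29.52
position: [0.6335, -0.0158, 0.0391]
tcp_rot: [3.141, -0.006, 3.092]
force: [-22.1, 2.9, 28.3]
opening: 0.0084
```

Run:
```python
from h import *
a=imaging.get_image('side');crop(a,320,140,440,230,6,'s16.png')
rel([.63,-.0158,.0394])
```

```text
t 29.575 pos [ 0.6335 -0.0158  0.0391] yaw 177.13 F [-22.7   2.5  28. ] op 8.5
shift mm now-frame [ 3.5 -0.2 -0.2] in target frame [ 3.5 -0.2 -0.2]
```

View pics/s16.png

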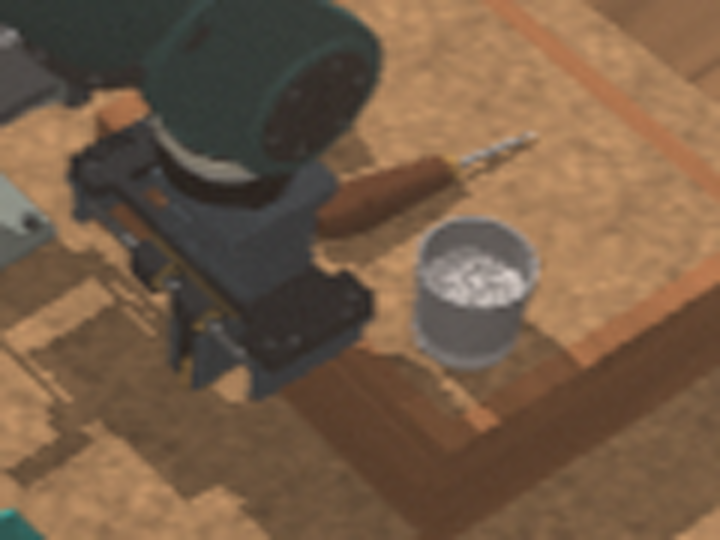

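Emit:
{"method": "carry_out", "body": {"plan": [[[5,2.5,0,0,0,0,0],[40,0,0,0,0,0,0],[40,0,0,0,0,0,0],[40,0,0,-20,0,0,0],[40,0,0,-50,0,0,0],[40,0,0,-60,0,0,0],[40,0,0,-60,0,0,0],[40,20,0,-40,0,0,0]]]}}

```text
t: 30.58
position: [0.6153, -0.0152, 0.2728]
tcp_rot: [-3.141, 0.004, 3.091]
force: [0.1, 0.4, -1.3]
opening: 0.0396
```

Emit:
{"method": "carry_out", "body": {"plan": [[[40,30,-30,0,0,0,0],[40,30,-50,0,0,0,0],[40,20,-60,0,0,0,0],[40,0,-60,0,0,0,0],[40,0,-60,0,0,0,0],[40,0,-30,0,0,0,0],[40,0,0,0,0,0,0]]]}}

```text
t: 31.45
position: [0.5197, -0.3017, 0.2693]
tcp_rot: [-3.141, 0.001, 3.089]
force: [0.2, 0.0, 0.1]
opening: 0.0397
```

Run:
```python
from h import *
a=imaging.get_image('side');crop(a,270,80,470,230,4,'s17.png')
b=imaging.get_image('top');crop(b,230,50,430,230,4,'t17.png');save(b,'t17f.png')
print(robot.observe()['t'])
```

```text
31.55
```

View pics/s17.png

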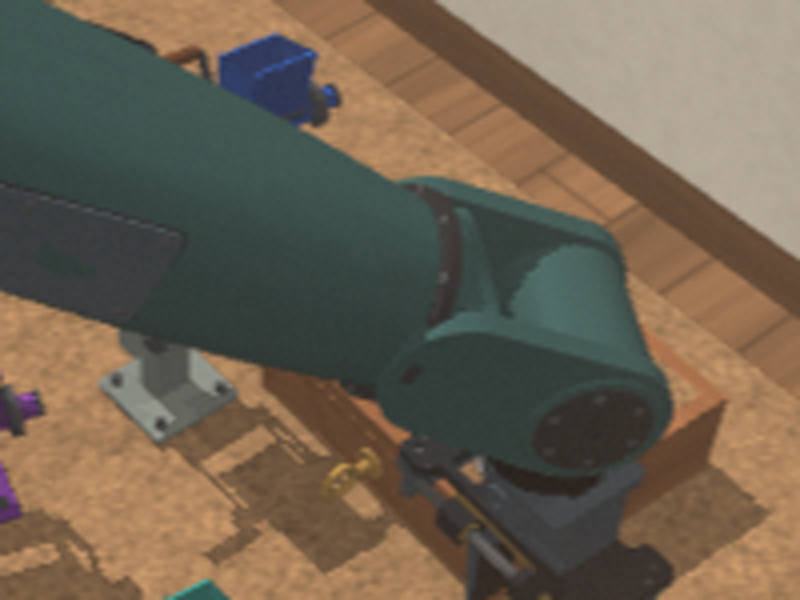

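View pics/t17.png

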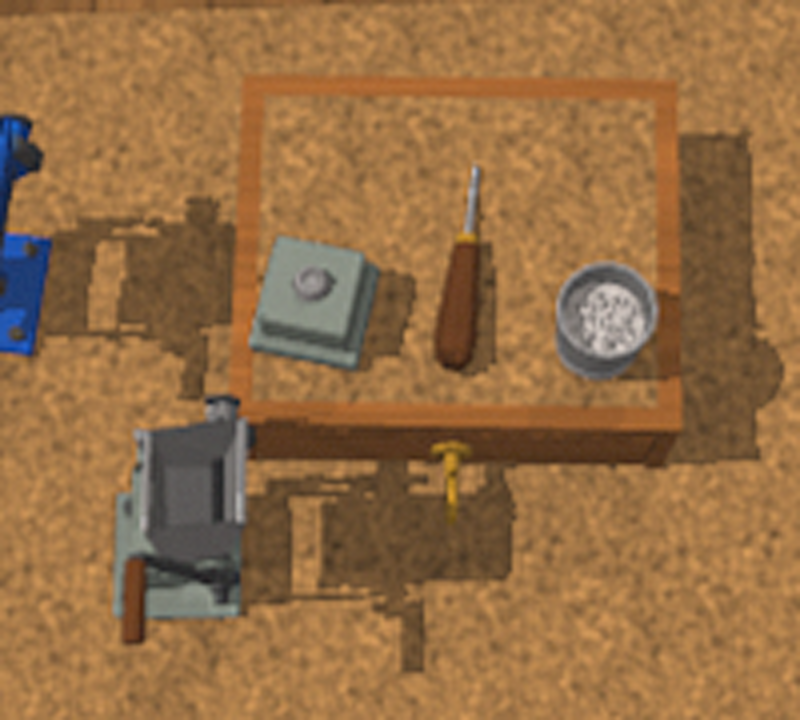

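Run:
```python
from h import *
print(robot.observe()['t'],robot.close_job())
```

```text
the job is handed in; nothing more can be done
31.55 None
```

The job is done and handed in at 31.6 s of the 72 s allowed; the hand-in gave no verdict.

1. I pulled the drawer to its stop by the ring and stood the tray flat in the large bay, centred at about (0.608, 0.028).
2. I pinched the hopper's lever, tipped it to about 2.05 rad, and carried it back upright before letting go.
3. I slid the drawer home by the ring until it met a firm stop.

**What the last checks showed:**
- **Eyelets:** all six were visible in the tray before the drawer was closed, and the scoop showed empty afterwards.
- **Hopper:** it stands in the same upright position as at the start.
- **Drawer:** its front is level with the deck. It travelled about 170 mm and stopped against about 22 N of sideways force.
- **Bystanders:** in the final top picture the anvil block, tin cup and awl are unmoved on the deck. I did not check the shoe tree in the final pictures. It lies away from where the arm worked, and the wrist picture after the tipping showed it lying on the bench.

**Small disagreements:**
- The side and top cameras differed by about 4 mm in y.
- I placed the tray about 5 mm to one side of the estimated landing point, for clearance from the scoop.
- The wrist felt short loads when the tray was set down (14 N) and when the drawer was pushed against its home stop (about 36 N in all).

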